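# Roll the spice box into its bay and hold its keyed cap down

### The arm

A 7-joint arm with a two-finger parallel gripper is mounted at the origin on the work surface. World frame = base frame: x ahead of the robot, y to its left, z up, the work surface at z = 0. Lengths are in mm, angles in rad, forces in N, time in s.
With the tool pointing down it reaches from about 350 to 775 mm from the base axis. Payload 3.1 kg.
Tool frame: the origin (TCP) lies midway between the tips of the shut fingers; the grasp point (between the pads) lies 19 mm behind it (ctrl.pinch_z is the distance from the TCP to the grasp point, in mm); z points along the fingers, y is the line along which they close (so a half turn about z gives the same grasp; the last joint's range is limited). The gripper opens to 85 mm and grips with 20 to 120 N. Pads are 22 mm wide; open, the fingers measure 114 mm over their backs; the gripper's body (76 mm by 85 mm) begins 54 mm behind the grasp point. The pads swing forward as they close: fully open they stand 13 mm farther back than shut.
Start: joints at [1.237, 0.311, 0.014, 1.512, -0.004, 1.319, -0.027], TCP at [158.255, -526.757, 231.304] pointing down, gripper open.
Joint ranges: [-2.7, 2.7], [-0.3, 1.91], [-1.27, 1.3], [0.12, 2.57], [-1.44, 4.58], [0.2, 2.03], [-3.05, 3.05]. Speed limits (rad/s): [2.79, 2.79, 3.14, 3.14, 3.14, 3.14, 3.14].

### API

Orientations are given as a rotation vector (axis times angle).
In Python, from plant import telemetry, read_camera, ctrl gives the robot as it stands.
- The arm moves only by the tool apply_moves, never from a script. Its argument "deltas" is a list of rows, each a list of 3 entries, a list of its own where there are three numbers: the finger opening in cm, from 0 to 8.54, then the shift along the world's x, y, z in cm, then the turn, a rotation vector about the world's x, y, z in degrees. In form: [[jaw, [dx, dy, dz], [rx, ry, rz]], ...]. A call has 1 to 20 rows; each row shifts and turns the commanded pose from where the row before left it; what a row does not reach is not made up. A row lasts 1/8 s, in which the tool goes at most 62.5 mm and 10.7 degrees, less where a joint would pass 70% of its speed; a pose out of reach is approached as far as the arm can. A call is refused whole if a number of a shift passes 6.25 or a number of a turn 10.7, either way. A call with a gripper value outside its range is refused whole. The fingers move at their own pace and stop on an object; the grip force is fixed at half the most. Time passes only in rows, so rows that do not move let the fingers close. It gives the time, the measured TCP pose, the force, the opening and the grip force at its end, in the units of the state.
- telemetry.read_state(): the state, without advancing time (a new reading comes with each control period).
- read_camera(name): name is "side" or "top" or "wrist"; returns a dict with "image" (400x640x3 uint8, red, green, blue), "fx", "fy", "cx", "cy" (pixels), "R" (3x3) and "t" (3): a world point X has camera coordinates R X + t. Camera axes: x right, y down, z forward; pixel columns grow to the right and rows downward; lengths in mm; the calibration is good to about 2 mm. A picture is of the moment at which its call begins. There is no depth.
- ctrl.hand_in(): hands the job in; it is judged then, once.
The state is a dict: "clock": time; "joints": joint angles; "joint_velocities": joint speeds; "effort": joint torques, N m; "position": TCP position; "ee_rot": TCP orientation; "force": force on the tool from outside, world axes, zero at the start; "wrist_torque": the same for the moment, N m; "gripper_width": finger opening in mm; "grip_force": force on a finger pad.
Only numpy, scipy, OpenCV 4.12 (cv2) and the standard library are available. Lean on these libraries where they do the work, as an engineer would, in place of code of your own. Each camera call takes 0.05 s, during which the arm holds its last target. There are 200 camera calls.

### The job

First push the red spice box along the roller track, without lifting it off, until it is fully home against the stop of the blue bay. Then pick up the black twist cap, turn it so that its D-shaped bore matches the D-shaped brass spindle on the box, push it on and press it fully down against the spring collar so that the box's shutter stays open. Finish while still gripping the cap and pressing it down, with the box still home; do not move the other things on the ledge.

Things in the scene. Friction and masses are not known exactly. Their poses are not given: they have to be found in the camera images.
- track: aluminium roller track, fixed, 350 long (its y), 86 wide (x). Origin on the ledge at mid-width. Nine free grey rollers across it at y = -165 to 43, 26 apart, tops at z = 30; the -y end is open. Side rails: inner faces x = +-34.5, tops z = 45. At the +y end the blue bay: flat floor at z = 29.5 from y = 57, stop face at y = 150, stop 65 high
- bay_home (a point): point on the bay floor, at track x 0, y 110, z 29.5, where the box's origin lies when the box is fully home, its leading (+y) face on the stop; axes as the track's
- spice_box: red spice box with white label, 64 (x) by 80 (y) by 52 high, 0.35 to 0.7 kg, loose on the rollers, 2.5 clearance to each rail; its y runs along the track's +y. Origin: centre of the underside. Starts at track y = -125 to -60; a push of 1 to 8 N on its -y face moves it to +y. On its top: white collar and brass spindle, whose top is 78 above the underside
- spindle: brass D-spindle upright in the middle of the box top: 20 diameter, 26 high, one flat 5 from the axis facing its own +x (flat, and a line on top towards it, are black); the top 3 are 15 percent thinner as lead-in. Origin on its axis at the box top (52 above the box's underside), z up. Turns stiffly (0.06 N m) within 0.8 rad either side of the box's x; starts at random within 0.6 rad
- collar (a joint): travel (m) of the white sprung ring round the spindle's foot, 36 outer and 24 inner diameter, its top 8 above the box top when free. 0 = free, 0.006 = fully down (hard stop). The spring takes 3 N to start, 9 N fully down, and pushes the cap up again when let go
- cap: black twist cap, 0.055 to 0.09 kg, upright on the ledge between robot and track. Round skirt 50 diameter, 30 high; on it a grip bar 44 long (cap x), 14 wide (y), 22 high, top at z = 52. Origin: centre of the underside. From below a D-bore, 22.4 diameter, 26.5 deep, its flat 6.2 from the axis on the cap's +x side. A white line on bar and skirt marks +x
- cap_pointer (a point): +x end of the white line on the bar top, 20 from the cap's axis, 52 above its underside. The cap fits one way only, cap +x on spindle +x, with about 0.1 rad of play; they start less than 1.5 rad apart. Fitted, the cap's underside meets the free collar 8 above the spindle's origin and is fully down 2 above it
- tea_canister: bystander: plain aluminium tea canister, 70 across, 120 high
- glass_jar: bystander: small glass jar with steel lid, 52 across, 75 high
- pestle: bystander: dark wooden pestle standing on its thick end, 46 across, 155 high
- mortar: bystander: marble mortar bowl, 110 across, 65 high
- mug: bystander: blue mug, 76 across, 85 high
- salt_tin: bystander: low green salt tin, 56 across, 50 high
Not all that is in view belongs to the job. There is more than one size of the cap; the job needs the largest.

How it is judged (in metres and radians):
On the way, in this order (a step that is already met when the one before it is completed fails the run):
1. the spice box is fully home in the bay (y of spice_box in the frame of track between 0.106 and 0.116 m and z of spice_box in the frame of track below 0.035 m and angle between spice_box's own z axis and vertical below 0.1 rad and linear speed of spice_box below 0.02 m/s), for 0.2 s.
2. the cap, turned to match, is on the spindle down to the collar, with the box home (y of spice_box in the frame of track between 0.106 and 0.116 m and z of spice_box in the frame of track below 0.035 m and angle between spice_box's own z axis and vertical below 0.1 rad and z of cap in the frame of spindle between -0.003 and 0.01 m and horizontal distance between cap and spindle below 0.004 m and angle between the x axis of cap and the x axis of spindle, either way round below 0.25 rad and x of cap_pointer in the frame of spindle above 0.01 m and angle between cap's own z axis and vertical below 0.12 rad), for 0.1 s.
At the end, for the whole second after the job is handed in: The box is within 4 mm of the bay stop and level; the cap is upright on the spindle, flat to flat, within 4 mm of its axis, its underside less than 5 mm above the box top and the collar at least 4 of its 6 mm down; the fingers still bear on the cap with over 2 N (y of spice_box in the frame of track between 0.106 and 0.116 m and z of spice_box in the frame of track below 0.035 m and angle between spice_box's own z axis and vertical below 0.1 rad and z of cap in the frame of spindle between -0.003 and 0.005 m and horizontal distance between cap and spindle below 0.004 m and angle between the x axis of cap and the x axis of spindle, either way round below 0.25 rad and x of cap_pointer in the frame of spindle above 0.01 m and angle between cap's own z axis and vertical below 0.12 rad and value of joint collar above 0.004 m and contact force between the fingers and cap above 2 N); the arm keeps its last pose, push and grip.
It fails at once if the box is lifted off the rollers (15 mm) or tipped (z of spice_box in the frame of track above 0.045 m or angle between spice_box's own z axis and vertical above 0.35 rad).
It fails at once if another thing on the ledge is moved more than 30 mm (distance of any of tea_canister, glass_jar, pestle, mortar, mug, salt_tin from where it was at the start of the episode above 0.03 m).
It also fails if it takes over 61 s, if anything falls off the work surface, if the arm or the gripper's body presses on something with over 40 N, if the wrist force passes 120 N, or if a joint passes its speed limit or range.

## Working session

There is one attempt and no reset: what is moved stays moved. The work goes in short steps, Python scripts to look and compute and a tool call to move; the robot and the scene stay as the last step left them, time stands still between calls to the robot, and variables do not carry over. Pictures are saved under pics/ and viewed, at most 10 in all, crops included, and the job is handed in when it is done.

Besides the shell and the picture viewer there is one more tool, called by a JSON object that holds its "name" and its "arguments". apply_moves: Moves the arm, as the interface text tells. Its arguments: {"type":"object","properties":{"deltas":{"type":"array"}},"required":["deltas"]}

```bash
mkdir -p pics && ls && python3 - <<'E'
from plant import telemetry, read_camera, ctrl
import cv2,numpy as np
print(telemetry.read_state())
for n in ("side","top","wrist"):
    c=read_camera(n); cv2.imwrite(f"pics/{n}0.png",c["image"][:,:,::-1])
    print(n,c["fx"],c["fy"],c["cx"],c["cy"],np.round(c["R"],4).tolist(),np.round(c["t"],1).tolist())
E
```

```text
pics
{'clock': 0.0, 'joints': array([ 1.23729712,  0.31172022,  0.01398156,  1.51310009, -0.00441587,
        1.31918989, -0.02717845]), 'joint_velocities': array([-0.00064227, -0.0011998 ,  0.00174054, -0.00019998,  0.00090658,
       -0.00031909,  0.00105019]), 'effort': array([-4.60882547e-04, -3.79909515e+01,  1.45551707e-01, -2.30593675e+01,
        1.21261849e-02,  1.35753767e-02, -1.23094691e-05]), 'position': array([ 158.02824401, -526.02861871,  230.20666156]), 'ee_rot': array([-3.10586741e+00, -4.56552915e-01,  6.66620561e-04]), 'force': array([-0.66232104,  0.39057716,  0.38094526]), 'wrist_torque': array([-0.02787379,  0.05334351, -0.007487  ]), 'grip_force': 0.0, 'gripper_width': 85.54312956060328}
side 431.01621634952556 431.01621634952556 313.5017992498969 200.32495457882706 [[0.968, -0.2506, -0.0113], [-0.1764, -0.6482, -0.7408], [0.1783, 0.7191, -0.6716]] [-559.3, 172.1, 1133.3]
top 499.65695178543626 499.65695178543626 312.03657960613293 195.25114304255226 [[-0.0079, -0.9998, -0.0178], [-0.9918, 0.0101, -0.1275], [0.1276, 0.0167, -0.9917]] [58.2, 570.5, 1319.8]
wrist 359.27006582825214 359.27006582825214 324.34322555480526 197.85883404909615 [[0.2882, -0.9576, -0.0022], [-0.9121, -0.2752, 0.304], [-0.2917, -0.0856, -0.9527]] [-548.8, -39.2, 380.1]
```

View pics/top0.png

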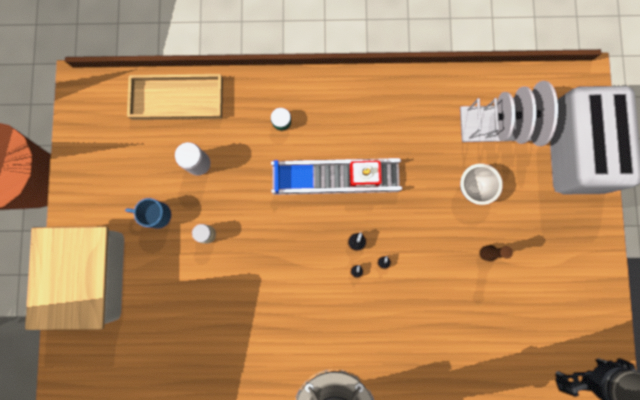

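View pics/side0.png

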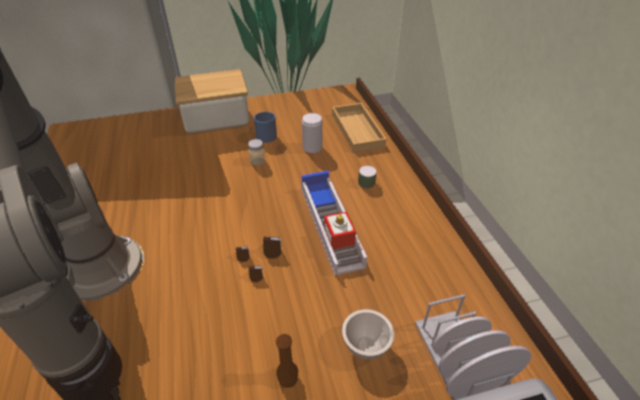

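```bash
cat > h.py <<'E'
from plant import telemetry, read_camera, ctrl
import cv2,numpy as np
def pl(c,uv,z):
    "pixel(s) -> world points on plane z"
    uv=np.atleast_2d(np.asarray(uv,float)); R=np.array(c["R"]);t=np.array(c["t"])
    o=-R.T@t; d=np.c_[(uv[:,0]-c["cx"])/c["fx"],(uv[:,1]-c["cy"])/c["fy"],np.ones(len(uv))]@R
    return o+d*((z-o[2])/d[:,2])[:,None]
def px(c,X):
    p=np.array(c["R"])@np.asarray(X,float)+np.array(c["t"]); return [c["fx"]*p[0]/p[2]+c["cx"],c["fy"]*p[1]/p[2]+c["cy"]]
def blobs(mask,amin=15):
    n,l,s,ce=cv2.connectedComponentsWithStats(mask.astype(np.uint8)); return [(ce[i],s[i],l==i) for i in range(1,n) if s[i][4]>=amin]
def hsv(c): return cv2.cvtColor(c["image"],cv2.COLOR_RGB2HSV)
def crop(c,u0,v0,u1,v1,k,name): cv2.imwrite(name,cv2.resize(c["image"][v0:v1,u0:u1,::-1],None,fx=k,fy=k,interpolation=cv2.INTER_CUBIC))
E
python3 - <<'E'
from h import *
c=read_camera("top");H=hsv(c)
crop(c,260,145,420,285,5,"pics/c1.png")
roi=np.zeros(H.shape[:2],bool);roi[150:290,260:420]=1
for nm,m,z in (("dark",(H[...,2]<70),20),("blue",(H[...,0]>100)&(H[...,0]<130)&(H[...,1]>150),29.5),("red",((H[...,0]<6)|(H[...,0]>174))&(H[...,1]>150),82)):
    for ce,s,l in blobs(m&roi,20):
        vu=np.argwhere(l)[:,::-1].astype(np.float32); r=cv2.minAreaRect(vu)
        print(nm,ce.round(1),s,pl(c,ce,z).round(0)[0],np.round(r[0],1),np.round(r[1],1),round(r[2],1),pl(c,r[0],z).round(0)[0])
E
```

```text
dark [356.6 242.3] [349 234  17  16 165] [443. -67.  20.] [357.  241.5] [15.2 15.7] 63.4 [445. -68.  20.]
dark [383.6 262.8] [379 258  11  10  71] [ 388. -138.   20.] [384.  262.5] [ 9. 10.] 90.0 [ 388. -139.   20.]
dark [356.5 271.8] [352 267  11  10  63] [364. -65.  20.] [357.  271.5] [ 9. 10.] 90.0 [365. -66.  20.]
blue [293.1 176.2] [275 161  38  31 882] [625. 105.  30.] [293.5 176. ] [30. 37.] 90.0 [626. 104.  30.]
red [362.9 176.5] [350 161  32  25 153] [614. -82.  82.] [365.2 173. ] [23.1 31.2] 87.7 [623. -88.  82.]
```

View pics/c1.png

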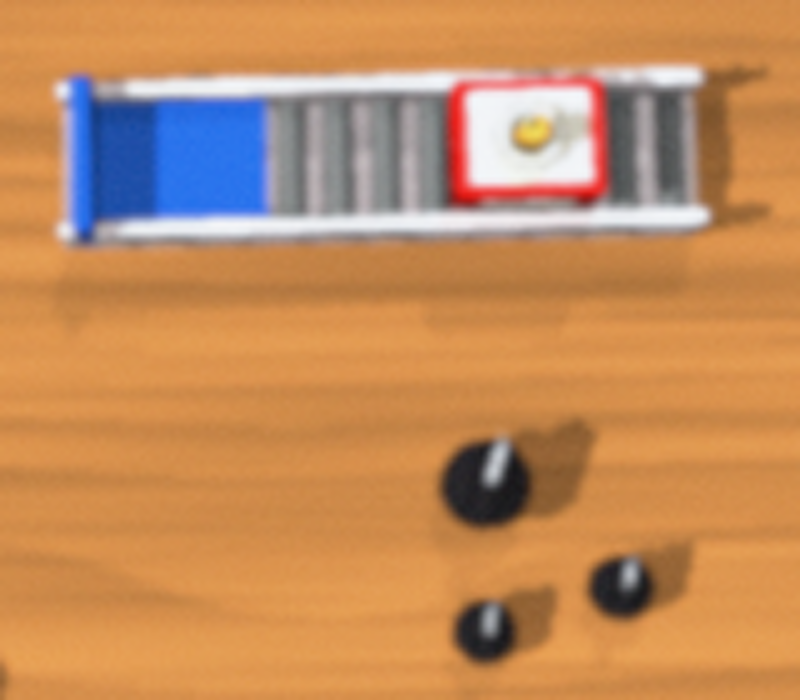

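Candidate caps are at (357,241), about 16 px across, and at (384,262) and (357,272), both about 10 px. The largest is at (357,241), roughly world (443,-67), and the crop confirms it. Its white line points about +x. The track runs along world y with the blue bay at +y, and the box is at about (365,173).

{"name": "apply_moves", "arguments": {"deltas": [[0,[2.9,2.1,0.5],[0,0,-1.04]],[0,[2.9,2.1,0.5],[0,0,-1.04]],[0,[2.9,2.1,0.5],[0,0,-1.04]],[0,[2.9,2.1,0.5],[0,0,-1.04]],[0,[2.9,2.1,0],[0,0,-1.04]],[0,[2.9,2.1,0],[0,0,-1.04]],[0,[2.9,2.1,0],[0,0,-1.04]],[0,[2.9,2.1,0],[0,0,-1.04]],[0,[2.9,2.1,0],[0,0,-1.04]],[0,[2.9,2.1,0],[0,0,-1.04]],[0,[2.9,2.1,0],[0,0,-1.04]],[0,[2.9,2.1,0],[0,0,-1.04]],[0,[2.9,2.1,0],[0,0,-1.04]],[0,[2.9,2.1,0],[0,0,-1.04]],[0,[2.9,2.1,0],[0,0,-1.04]],[0,[2.9,2.1,0],[0,0,-1.04]],[0,[0,0,0],[0,0,0]],[0,[0,0,0],[0,0,0]]]}}

```text
clock: 2.45
position: [621.6, -191.6, 250.8]
ee_rot: [3.141, 0.002, -0.002]
force: [0.5, -0.0, 0.2]
gripper_width: -0.2
grip_force: 0.0
```

```bash
python3 - <<'E'
from h import *
s=telemetry.read_state();print(s["clock"],s["position"],s["ee_rot"],s["joints"],s["force"])
c=read_camera("wrist");cv2.imwrite("pics/w1.png",c["image"][:,:,::-1]);print((-np.array(c["R"]).T@c["t"]).round())
E
```

```text
2.45 [ 621.62740972 -191.57051441  250.83690675] [ 3.14064343e+00  1.56881974e-03 -2.39245754e-03] [ 0.3912506   0.52962524 -0.20444915  1.15181648  0.10452377  1.47111665
 -1.3661846 ] [ 0.48961061 -0.04435301  0.21005556]
[ 700. -191.  393.]
```

View pics/w1.png

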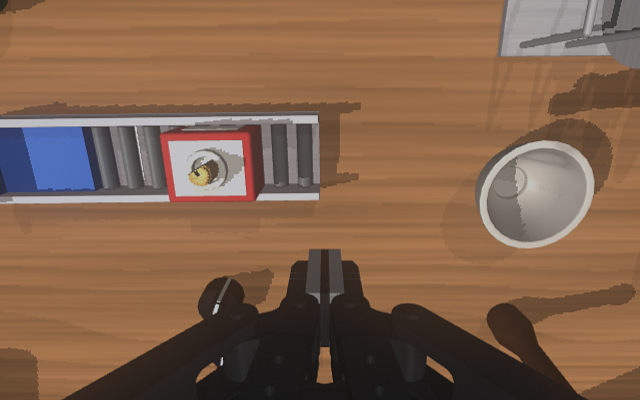

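The wrist view shows the open track end at u=319 (rails at v=114 and v=200), the box top at about (165–250,138–200), the cap at (222,297) and the mortar well clear.

```bash
python3 - <<'E'
from h import *
c=read_camera("wrist");H=hsv(c)
for n,uv,z in (("far rail out end",(318.5,114.5),45),("near rail out end",(319,200.5),45),("far rail out L",(20,118),45),("near out L",(20,203),45),("boxtop nearR",(254,201),82),("boxtop nearL",(167,201),82),("boxtop farR",(249,138.5),82),("boxtop farL",(172,139),82),("spindle top",(202,173),108),("cap",(222,297),52)):
    print(n,pl(c,uv,z)[0].round(1))
m=(((H[...,0]<6)|(H[...,0]>174))&(H[...,1]>150)).astype(np.uint8)
k=max(blobs(m),key=lambda b:b[1][4]);print(k[1])
g=cv2.cvtColor(c["image"],cv2.COLOR_RGB2GRAY)
print(c["image"][180:206,60].sum(1), c["image"][110:130,60].sum(1));print(c["image"][180:206,290].sum(1), c["image"][110:130,290].sum(1))
E
```

```text
far rail out end [ 671.3 -186.8   45. ]
near rail out end [ 585.5 -186.9   45. ]
far rail out L [668.   96.8  45. ]
near out L [582.9 118.8  45. ]
boxtop nearR [ 597.2 -128.1   82. ]
boxtop nearL [597.2 -48.7  82. ]
boxtop farR [ 654.1 -127.2   82. ]
boxtop farL [653.6 -60.6  82. ]
spindle top [629.8 -92.4 108. ]
cap [476.6 -80.3  52. ]
[ 159  132   95   70 1726]
[378 375 376 375 376 376 379 380 386 300 235 247 261 264 261 248 497 582
 577 575 575 580 585 439 319 333] [255 255 257 255 282 302 275 248 379 541 581 576 576 574 578 587 477 375
 355 358]
[416 416 417 320 252 257 262 262 262 265 261 255 273 515 589 581 578 578
 581 523 384 303 304 303 304 308] [240 319 292 255 243 450 564 582 582 590 475 390 396 341 350 372 374 379
 374 369]
```

{"name": "apply_moves", "arguments": {"deltas": [[0,[0.1,0,-2.8],[0,0,0.1]],[0,[0.1,0,-2.8],[0,0,0.1]],[0,[0.1,0,-2.8],[0,0,0.1]],[0,[0.1,0,-2.8],[0,0,0.1]],[0,[0,0,-2.8],[0,0,0]],[0,[0,0,-2.8],[0,0,0]],[0,[0,0,-2.8],[0,0,0]],[0,[0,1,0],[0,0,0]],[0,[0,1,0],[0,0,0]],[0,[0,1,0],[0,0,0]],[0,[0,1,0],[0,0,0]],[0,[0,0.4,0],[0,0,0]],[0,[0,0.4,0],[0,0,0]],[0,[0,0.5,0],[0,0,0]],[0,[0,0.5,0],[0,0,0]],[0,[0,0.6,0],[0,0,0]],[0,[0,0.6,0],[0,0,0]],[0,[0,0.6,0],[0,0,0]],[0,[0,0.6,0],[0,0,0]],[0,[0,0.6,0],[0,0,0]]]}}

```text
clock: 5.05
position: [626.0, -102.3, 55.1]
ee_rot: [-3.142, -0.013, 0.001]
force: [-0.6, -1.1, -0.2]
gripper_width: 0.3
grip_force: 0.4
```

{"name": "apply_moves", "arguments": {"deltas": [[0,[0,0.7,0],[0,0,0]],[0,[0,0.7,0],[0,0,0]],[0,[0,0.7,0],[0,0,0]],[0,[0,0.7,0],[0,0,0]],[0,[0,0.7,0],[0,0,0]],[0,[0,0.7,0],[0,0,0]],[0,[0,0.7,0],[0,0,0]],[0,[0,0.7,0],[0,0,0]],[0,[0,0.7,0],[0,0,0]],[0,[0,0.7,0],[0,0,0]]]}}

```text
clock: 6.3
position: [626.3, -32.3, 55.3]
ee_rot: [-3.142, -0.013, -0.0]
force: [-0.3, -0.5, -0.6]
gripper_width: -0.1
grip_force: 0.3
```

{"name": "apply_moves", "arguments": {"deltas": [[0,[0,0.7,0],[0,0,0]],[0,[0,0.7,0],[0,0,0]],[0,[0,0.7,0],[0,0,0]],[0,[0,0.7,0],[0,0,0]],[0,[0,0.7,0],[0,0,0]],[0,[0,0.7,0],[0,0,0]],[0,[0,0.7,0],[0,0,0]],[0,[0,0.7,0],[0,0,0]],[0,[0,0.4,0],[0,0,0]],[0,[0,0.3,0],[0,0,0]]]}}

```text
clock: 7.55
position: [626.3, 30.5, 55.3]
ee_rot: [3.141, 0.014, -0.0]
force: [0.0, -2.6, -0.6]
gripper_width: -0.1
grip_force: 1.1
```

```bash
python3 - <<'E'
from h import *
c=read_camera("wrist");t=read_camera("top")
a=cv2.resize(t["image"][140:210,255:415,::-1],(640,280),interpolation=cv2.INTER_CUBIC)
cv2.imwrite("pics/w2.png",cv2.resize(np.vstack([c["image"][:300,:,::-1],a]),(640,580)))
H=hsv(t);m=((H[...,0]<6)|(H[...,0]>174))&(H[...,1]>150);m[:150]=0;m[210:]=0;m[:,:255]=0;m[:,420:]=0
k=max(blobs(m),key=lambda b:b[1][4]);s=k[1];print(s,pl(t,[(s[0],s[1]+s[3]/2),(s[0]+s[2],s[1]+s[3]/2)],82))
E
```

```text
[285 163  23  24  68] [[619.87324226 123.22936341  82.        ]
 [619.20813007  62.4700067   82.        ]]
```

View pics/w2.png

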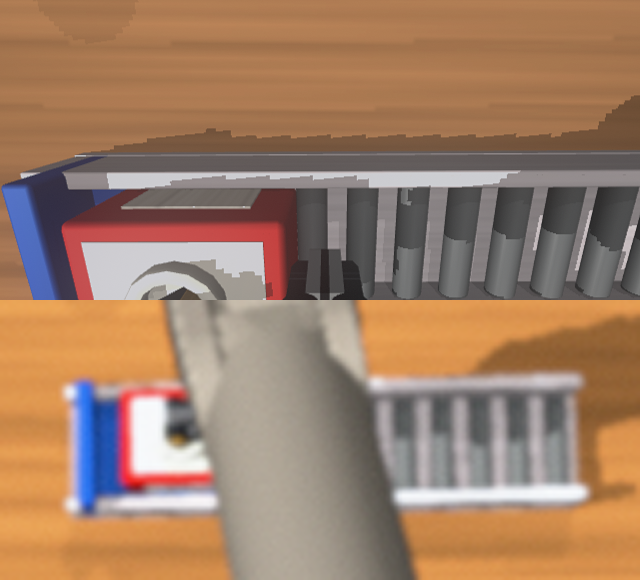

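The box is still about 12–15 mm short of the blue stop, with the fingers on its rear face, so I keep pushing.

{"name": "apply_moves", "arguments": {"deltas": [[0,[0,0.3,0],[0,0,0]],[0,[0,0.3,0],[0,0,0]],[0,[0,0.3,0],[0,0,0]],[0,[0,0.2,0],[0,0,0]],[0,[0,0.1,0],[0,0,0]]]}}

```text
clock: 8.28
position: [626.3, 42.4, 55.4]
ee_rot: [3.141, 0.014, 0.0]
force: [-0.1, -2.7, -0.2]
gripper_width: -0.2
grip_force: 1.3
```

{"name": "apply_moves", "arguments": {"deltas": [[0,[0,0.1,0],[0,0,0]],[0,[0,0.1,0],[0,0,0]],[0,[0,0,0],[0,0,0]]]}}

```text
clock: 8.65
position: [626.3, 44.3, 55.4]
ee_rot: [-3.141, -0.013, -0.0]
force: [0.1, -2.5, 1.2]
gripper_width: 0.2
grip_force: 1.2
```

{"name": "apply_moves", "arguments": {"deltas": [[0,[0,0.1,0],[0,0,0]],[0,[0,0.1,0],[0,0,0]],[0,[0,0.1,0],[0,0,0]]]}}

```text
clock: 9.02
position: [626.3, 47.2, 55.4]
ee_rot: [3.141, 0.013, 0.0]
force: [0.5, -3.0, 0.4]
gripper_width: 0.4
grip_force: 1.5
```

{"name": "apply_moves", "arguments": {"deltas": [[0,[0,0.1,0],[0,0,0]],[0,[0,0.1,0],[0,0,0]],[0,[0,0,0],[0,0,0]]]}}

```text
clock: 9.4
position: [626.3, 49.6, 55.4]
ee_rot: [-3.141, -0.014, -0.0]
force: [0.0, -3.2, 0.4]
gripper_width: -0.2
grip_force: 1.3
```

{"name": "apply_moves", "arguments": {"deltas": [[0,[0,0.1,0],[0,0,0]],[0,[0,0.1,0],[0,0,0]],[0,[0,0,0],[0,0,0]]]}}

```text
clock: 9.78
position: [626.4, 50.3, 55.4]
ee_rot: [3.14, 0.012, 0.0]
force: [1.2, -5.1, 1.8]
gripper_width: 0.0
grip_force: 2.5
```

{"name": "apply_moves", "arguments": {"deltas": [[0,[0,0.1,0],[0,0,0]],[0,[0,0.1,0],[0,0,0]],[0,[0,0,0],[0,0,0]]]}}

```text
clock: 10.15
position: [626.6, 50.3, 55.4]
ee_rot: [3.138, 0.01, 0.0]
force: [1.1, -6.9, 1.8]
gripper_width: -0.1
grip_force: 3.6
```

{"name": "apply_moves", "arguments": {"deltas": [[0,[0,-0.8,0],[0,0,0]],[0,[0,-2,0],[0,0,0]],[0,[0,-2,1],[0,0,0]],[0,[0,0,4.5],[0,0,0]],[0,[0,0,4.5],[0,0,0]],[0,[-1,0,4.5],[0,0,0]],[0,[-2,3,0],[0,0,0]],[0,[-2,3,0],[0,0,0]],[0,[-2,2,0],[0,0,0]],[0,[0,0,0],[0,0,0]],[0,[0,0,0],[0,0,0]]]}}

```text
clock: 11.52
position: [557.0, 83.6, 200.9]
ee_rot: [3.141, 0.01, 0.002]
force: [0.4, -0.5, -0.2]
gripper_width: 0.0
grip_force: 0.0
```

```bash
python3 - <<'E'
from h import *
c=read_camera("wrist");np.save("pics/w3.npy",c,allow_pickle=True)
s=telemetry.read_state();print(s["position"],s["force"])
u,v=map(int,px(c,(626,98,100)));print(u,v)
for p in ((625,138,82),(625,148,95),(625,150,95)): print(px(c,p))
crop(c,max(u-100,0),max(v-75,0),u+100,v+75,4,"pics/w3.png")
E
```

```text
[557.17176494  83.24669021 200.68161762] [ 0.35959772  0.03371737 -0.23075474]
303 98
[np.float64(247.56680469197977), np.float64(98.5788606459059)]
[np.float64(228.61992087570155), np.float64(99.2347666770073)]
[np.float64(225.62117451847502), np.float64(99.21315395058399)]
```

View pics/w3.png

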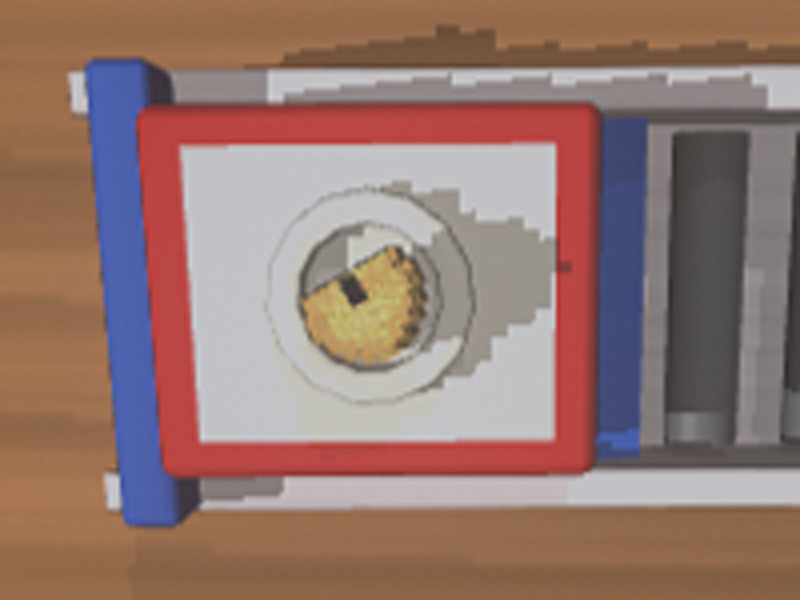

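The box is home against the blue stop. The D-spindle is at crop (365,300), its flat edge running from (303,298) to (390,248), so it faces about 30° from +x towards +y.

```bash
python3 - <<'E'
from h import *
c=np.load("pics/w3.npy",allow_pickle=True).item();H=hsv(c)
g=lambda x,y:(203+(x+.5)/4-.5,23+(y+.5)/4-.5)
e=pl(c,[g(303,298),g(390,248)],107.5);d=e[0]-e[1];print(e.round(1),"flat normal deg",np.degrees(np.arctan2(d[1],d[0]))-90)
r=pl(c,[g(267,295),g(475,295),g(371,187),g(371,403)],89.5);print(r.round(1),r[:2].mean(0),r[2:].mean(0))
m=(H[...,0]>12)&(H[...,0]<35)&(H[...,1]>90);m[:60]=0;m[125:]=0;m[:,:265]=0;m[:,325:]=0
k=max(blobs(m),key=lambda b:b[1][4]);print(k[0],k[1])
P=pl(c,np.argwhere(k[2])[:,::-1],107.5)[:,:2];hull=cv2.convexHull(P.astype(np.float32))
print("circ",cv2.minEnclosingCircle(hull))
# box side faces
print("box y edges",pl(c,[g(150,290),g(597,290)],81.5)[:,1])
t=read_camera("wrist");print(telemetry.read_state()["clock"])
E
```

```text
[[627.  113.2 107.5]
 [634.7  99.4 107.5]] flat normal deg 28.861931102402167
[[626.8 121.5  89.5]
 [627.1  86.1  89.5]
 [644.3 103.5  89.5]
 [608.9 104.2  89.5]] [626.96860038 103.83907716  89.5       ] [626.58089819 103.84656769  89.5       ]
[294.55327103 100.37009346] [278  85  31  29 535]
circ ((626.520751953125, 103.72288513183594), 9.75400447845459)
box y edges [143.18639782  64.80896191]
11.625
```

{"name": "apply_moves", "arguments": {"deltas": [[8.5,[-2.1,-1.95,0],[0,0,0]],[8.5,[-2.1,-1.95,0],[0,0,0]],[8.5,[-2.1,-1.95,0],[0,0,0]],[8.5,[-2.1,-1.95,0],[0,0,0]],[8.5,[-2.1,-1.95,0],[0,0,0]],[8.5,[-2.1,-1.95,0],[0,0,0]],[8.5,[-2.1,-1.95,0],[0,0,0]],[8.5,[-2.1,-1.95,0],[0,0,0]],[8.5,[0,0,0],[0,0,0]],[8.5,[0,0,0],[0,0,0]]]}}

```text
clock: 12.88
position: [389.1, -70.8, 200.6]
ee_rot: [-3.141, -0.012, -0.002]
force: [0.3, 1.3, 0.8]
gripper_width: 85.1
grip_force: 0.0
```

```bash
python3 - <<'E'
from h import *
c=read_camera("wrist");np.save("pics/w4.npy",c,allow_pickle=True)
s=telemetry.read_state();print(s["position"],s["joints"])
u,v=map(int,px(c,(443,-68,30)));u0,v0=max(u-80,0),max(v-60,0);print(u0,v0)
crop(c,u0,v0,u0+160,v0+120,5,"pics/w4.png")
E
```

```text
[389.19670309 -70.40761849 200.50808318] [ 0.30703384  0.02202829 -0.17317669  1.93528143  0.00349079  1.18372145
 -1.42941163]
241 53
```

View pics/w4.png

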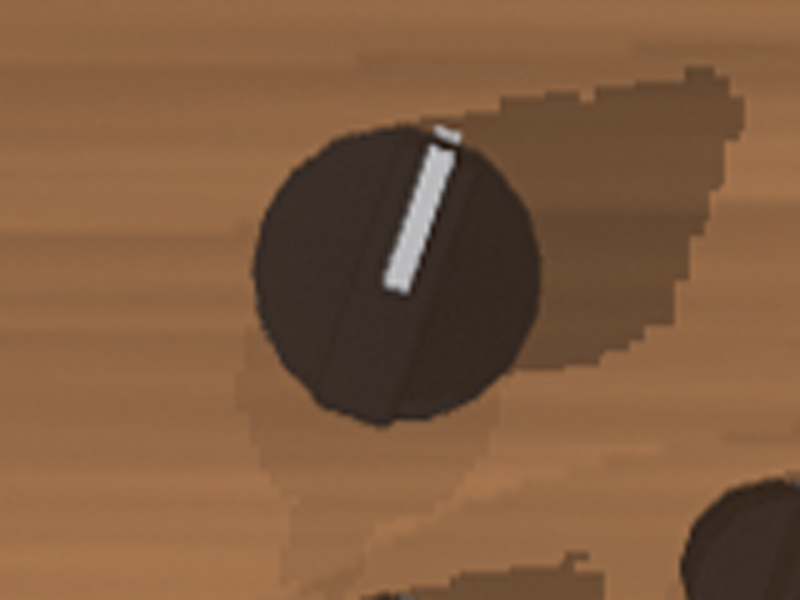

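The large cap is at crop (398,272). Its white line runs from (397,290) to (443,147), about 18° from +x towards -y.

```bash
python3 - <<'E'
from h import *
c=np.load("pics/w4.npy",allow_pickle=True).item();H=hsv(c)
g=lambda x,y:(241+(x+.5)/5-.5,53+(y+.5)/5-.5)
L=pl(c,[g(397,290),g(443,147)],52);d=L[1]-L[0];print(L.round(1),np.linalg.norm(d),"yaw",np.degrees(np.arctan2(d[1],d[0])))
w=(H[...,2]>150)&(H[...,1]<60);w[:73]=0;w[115:]=0;w[:,:310]=0;w[:,340:]=0
for b in blobs(w,20):
    P=pl(c,np.argwhere(b[2])[:,::-1],52)[:,:2];r=cv2.fitLine(P.astype(np.float32),cv2.DIST_L2,0,.01,.01).ravel()
    print(b[1],P.mean(0),"fit yaw",np.degrees(np.arctan2(r[1],r[0])), (P@r[:2]).min(),(P@r[:2]).max())
K=pl(c,[g(253,272),g(541,272),g(398,128),g(410,420)],30);print(K.round(1))
m=(H[...,2]<75);m[:60]=0;m[145:]=0;m[:,:285]=0;m[:,356:]=0
b=max(blobs(m),key=lambda b:b[1][4]);h=cv2.convexHull(pl(c,np.argwhere(b[2])[:,::-1],30)[:,:2].astype(np.float32));print(b[1],cv2.minEnclosingCircle(h),cv2.fitEllipse(h))
E
```

```text
[[447.1 -66.6  52. ]
 [468.6 -73.6  52. ]] 22.654955351848866 yaw -17.99709015675188
[318  82  13  29 136] [457.96875052 -70.04672202] fit yaw -19.138672 444.85882432803544 466.3955023350356
[[448.3 -42.   30. ]
 [448.7 -90.7  30. ]
 [471.7 -66.4  30. ]
 [423.6 -68.7  30. ]]
[ 292   78   57   60 2444] ((447.285888671875, -66.07865142822266), 24.704418182373047) ((447.3997497558594, -66.25830841064453), (47.829498291015625, 48.837890625), 50.89091491699219)
```

{"name": "apply_moves", "arguments": {"deltas": [[5.5,[1.5,0.1,-2],[0,0,-4.7]],[5.5,[1.5,0.1,-2],[0,0,-4.7]],[5.5,[1.5,0.1,-2],[0,0,-4.7]],[5.5,[1.5,0.1,-2],[0,0,-4.7]],[5.5,[0,0,-2],[0,0,0]],[5.5,[0,0,-2],[0,0,0]],[5.5,[0,0,-1.5],[0,0,0]],[5.5,[0,0,0],[0,0,0]],[5.5,[0,0,0],[0,0,0]]]}}

```text
clock: 14.05
position: [449.0, -66.6, 65.9]
ee_rot: [-3.101, 0.499, -0.002]
force: [1.2, 0.1, 0.4]
gripper_width: 54.9
grip_force: 0.0
```

```bash
python3 - <<'E'
from h import *
from scipy.spatial.transform import Rotation as Ro
s=telemetry.read_state();R=Ro.from_rotvec(s["ee_rot"]).as_matrix();print(s["position"],np.degrees(np.arctan2(R[1,0],R[0,0])),R[:,2],s["gripper_width"],s["joints"])
c=read_camera("wrist")
crop(c,200,160,440,340,3.3,"pics/w5.png")
E
```

```text
[449.0416051  -66.58786941  65.85171992] -18.296453606759805 [ 1.26327227e-03 -1.38659178e-05 -9.99999202e-01] 54.92387251992724 [ 0.24579276  0.29807559 -0.16161371  1.98363175  0.06209037  0.86323986
 -1.83926723]
```

View pics/w5.png

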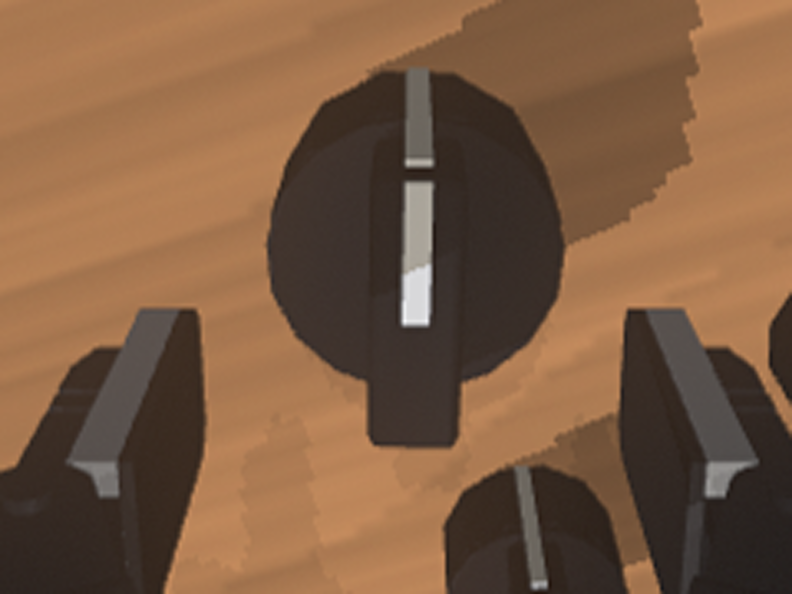

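The bar at crop (417,180–440) is aligned and centred between the fingers (midpoint about 415), and the small caps are clear. Next I descend and close.

{"name": "apply_moves", "arguments": {"deltas": [[5.5,[0,0,-1.2],[0,0,0]],[5.5,[0,0,-1.2],[0,0,0]],[5.5,[0,0,-0.9],[0,0,0]],[5.5,[0,0,0],[0,0,0]],[2.5,[0,0,0],[0,0,0]],[1.0,[0,0,0],[0,0,0]],[0,[0,0,0],[0,0,0]],[0,[0,0,0],[0,0,0]],[0,[0,0,0],[0,0,0]],[0,[0,0,0],[0,0,0]],[0,[0,0,0],[0,0,0]]]}}

```text
clock: 15.48
position: [448.9, -66.9, 32.8]
ee_rot: [3.102, -0.5, 0.002]
force: [-0.3, -0.8, 5.9]
gripper_width: 12.6
grip_force: 60.4
```

```bash
python3 - <<'E'
from h import *
from scipy.spatial.transform import Rotation as Ro
c=read_camera("wrist");H=hsv(c);s=telemetry.read_state();R=Ro.from_rotvec(s["ee_rot"]).as_matrix()
w=(H[...,2]>90)&(H[...,1]<70);w[:120]=0;w[330:]=0;w[:,:300]=0;w[:,350:]=0
for b in blobs(w,20):
    P=pl(c,np.argwhere(b[2])[:,::-1],52.5);Q=(P-s["position"])@R
    print(b[1],"tool x",Q[:,0].min(),Q[:,0].max(),"y",Q[:,1].mean())
crop(c,220,180,420,330,4,"pics/w6.png")
E
```

```text
[319 197  12  42 377] tool x 23.51528063477224 39.511759823954065 y -0.28347939771217034
[319 244  12  53 562] tool x -1.2804035126122881 21.07426285119087 y -0.3234208220160079
[348 292   2  11  20] tool x -3.9954164264972385 0.5282788709510475 y 9.189660535919307
```

{"name": "apply_moves", "arguments": {"deltas": [[0,[0,0,1.5],[0,0,0]],[0,[0,0,3],[0,0,0]],[0,[0,0,3],[0,0,0]],[0,[0,0,3],[0,0,0]],[0,[0,0,3],[0,0,0]],[0,[1.9,1.8,0],[0,0,5.2]],[0,[1.9,1.8,0],[0,0,5.2]],[0,[1.9,1.8,0],[0,0,5.2]],[0,[1.9,1.8,0],[0,0,5.2]],[0,[1.9,1.8,0],[0,0,5.2]],[0,[1.9,1.8,0],[0,0,5.2]],[0,[1.9,1.8,0],[0,0,5.2]],[0,[1.9,1.8,0],[0,0,5.2]],[0,[1.9,1.8,0],[0,0,5.2]],[0,[0,0,0],[0,0,0]],[0,[0,0,0],[0,0,0]]]}}

```text
clock: 17.52
position: [618.3, 94.2, 166.9]
ee_rot: [3.045, 0.771, -0.004]
force: [-0.3, -0.1, -0.2]
gripper_width: 12.7
grip_force: 59.7
```

```bash
python3 - <<'E'
from h import *
from scipy.spatial.transform import Rotation as Ro
c=read_camera("wrist");H=hsv(c);s=telemetry.read_state();R=Ro.from_rotvec(s["ee_rot"]).as_matrix()
print(s["position"],np.degrees(np.arctan2(R[1,0],R[0,0])),R[:,2],s["gripper_width"],s["force"])
w=(H[...,2]>90)&(H[...,1]<70);w[:120]=0;w[330:]=0;w[:,:300]=0;w[:,350:]=0
for b in blobs(w,20):
    P=pl(c,np.argwhere(b[2])[:,::-1],s["position"][2]+19.5);Q=(P-s["position"])@R
    print(b[1],"tool x",Q[:,0].min(),Q[:,0].max(),"y",Q[:,1].mean())
a=c["image"][:,:,::-1]; b=read_camera("side")["image"][150:310,250:410,::-1]
cv2.imwrite("pics/w7.png",np.hstack([cv2.resize(a[60:360,150:490],(400,353)),cv2.resize(b,(353,353))]))
E
```

```text
[618.34674989  93.8512333  167.10556227] 28.381785368188613 [-0.00155442 -0.00152069 -0.99999764] 12.866020558027737 [ 0.32865721 -0.3890878   0.27362634]
[307 120  43  29 733] tool x 57.43403267198115 66.87169988029068 y 2.402514917404544
[ 300  138   50   67 1927] tool x 37.12609761314873 60.84238499493742 y -0.31250449647398226
[319 197  11  42 384] tool x 23.757498431738128 39.76975513917732 y -0.23039271052275434
[319 244  11  53 557] tool x -1.091471533111702 21.314284017255645 y -0.29857747760234427
[348 292   2  11  21] tool x -3.816767391914967 0.7205411022903583 y 9.268850830679387
```

View pics/w7.png

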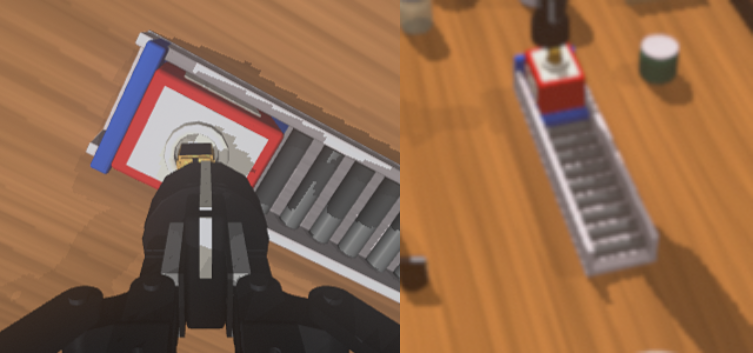

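The flat shows horizontal in the hand view, so yaw is matched. I'll measure the flat's lateral centre in this same view to check the xy offset.

```bash
python3 - <<'E'
from h import *
from scipy.spatial.transform import Rotation as Ro
c=read_camera("wrist");H=hsv(c);s=telemetry.read_state();R=Ro.from_rotvec(s["ee_rot"]).as_matrix();p=s["position"]
print(p)
y=(H[...,0]>12)&(H[...,0]<35)&(H[...,1]>90);d=H[...,2]<60
for n,m in (("brass",y),("dark",d)):
    m=m.copy();m[:170]=0;m[205:]=0;m[:,:285]=0;m[:,350:]=0
    for b in blobs(m,15):
        for z in (107.5,):
            Q=(pl(c,np.argwhere(b[2])[:,::-1],z)-p)@R;print(n,b[1],Q[:,0].min().round(1),Q[:,0].max().round(1),"y",Q[:,1].min().round(1),Q[:,1].max().round(1))
# collar ring from its dark outline/edges : print crop
sp=(np.array([626.8,103.8,107.5])-p)@R;print("pred spindle tool",sp[:2])
crop(c,260,130,380,210,6,"pics/w8.png")
E
```

```text
[618.65008534  93.877112   167.37976392]
brass [299 187  33  17 204] 10.6 20.4 y -14.9 4.1
dark [337 199  11   6  18] 9.9 13.1 y 7.6 13.6
pred spindle tool [11.95565502 -4.90135026]
```

View pics/w8.png

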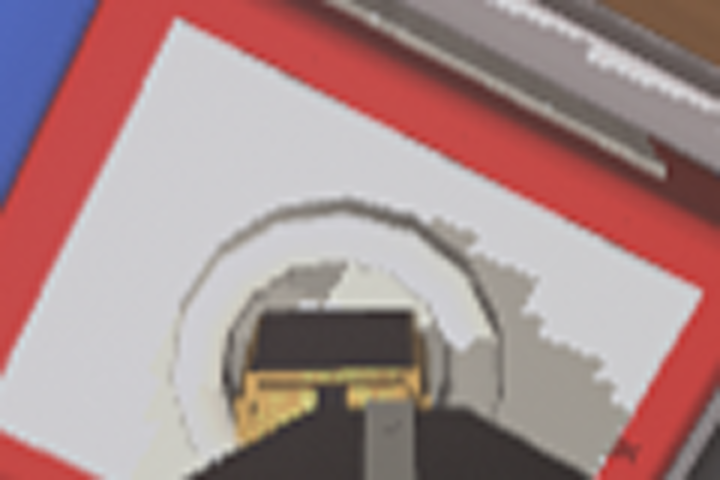

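```bash
python3 - <<'E'
from h import *
from scipy.spatial.transform import Rotation as Ro
c=read_camera("wrist");s=telemetry.read_state();R=Ro.from_rotvec(s["ee_rot"]).as_matrix();p=s["position"]
g=lambda x,y:(260+(x+.5)/6-.5,130+(y+.5)/6-.5)
for n,uv,z in (("ringL",g(173,355),89.5),("ringR",g(501,355),89.5),("ringTop",g(340,199),89.5),("line",g(332,398),107.5),("flatL",g(247,370),107.5),("flatR",g(420,370),107.5)):
    print(n,((pl(c,uv,z)[0]-p)@R)[:2].round(1))
print(p,s["clock"])
E
```

```text
ringL [ 14.1 -22.7]
ringR [14.1 12.2]
ringTop [31.  -4.8]
line [14.9 -5.4]
flatL [ 17.8 -13.7]
flatR [17.8  3.3]
[618.78604649  94.06017058 167.47071501] 17.725
```

{"name": "apply_moves", "arguments": {"deltas": [[0,[0.4,0.5,0],[0,0,0.3]],[0,[0.4,0.5,0],[0,0,0.3]],[0,[0,0,-1],[0,0,0]],[0,[0,0,-1],[0,0,0]],[0,[0,0,-0.3],[0,0,0]],[0,[0,0,-0.3],[0,0,0]],[0,[0,0,-0.3],[0,0,0]],[0,[0,0,0],[0,0,0]]]}}

```text
clock: 18.73
position: [627.2, 105.1, 138.2]
ee_rot: [3.041, 0.789, -0.0]
force: [-0.3, -0.7, -1.6]
gripper_width: 12.4
grip_force: 59.7
```

{"name": "apply_moves", "arguments": {"deltas": [[0,[-0.03,-0.08,0],[0,0,0]],[0,[0,0,-0.3],[0,0,0]],[0,[0,0,-0.3],[0,0,0]],[0,[0,0,0],[0,0,0]]]}}

```text
clock: 19.23
position: [626.6, 104.4, 131.8]
ee_rot: [-3.041, -0.789, 0.001]
force: [-0.4, 0.4, 0.0]
gripper_width: 12.7
grip_force: 59.7
```

{"name": "apply_moves", "arguments": {"deltas": [[0,[0,0,-0.2],[0,0,0]],[0,[0,0,-0.2],[0,0,0]],[0,[0,0,0],[0,0,0]]]}}

```text
clock: 19.6
position: [626.8, 104.4, 128.0]
ee_rot: [3.041, 0.789, -0.001]
force: [-0.2, -0.1, -1.2]
gripper_width: 12.7
grip_force: 59.7
```

{"name": "apply_moves", "arguments": {"deltas": [[0,[0,0,-0.2],[0,0,0]],[0,[0,0,-0.2],[0,0,0]],[0,[0,0,-0.15],[0,0,0]],[0,[0,0,0],[0,0,0]]]}}

```text
clock: 20.1
position: [626.9, 104.4, 122.7]
ee_rot: [3.041, 0.789, -0.0]
force: [0.8, 0.1, -0.4]
gripper_width: 13.0
grip_force: 59.8
```

{"name": "apply_moves", "arguments": {"deltas": [[0,[0,0,-0.15],[0,0,0]],[0,[0,0,-0.15],[0,0,0]],[0,[0,0,0],[0,0,0]]]}}

```text
clock: 20.48
position: [627.1, 104.5, 120.5]
ee_rot: [3.041, 0.789, 0.001]
force: [-1.3, 0.6, 5.3]
gripper_width: 12.6
grip_force: 60.3
```

{"name": "apply_moves", "arguments": {"deltas": [[0,[0,0,-0.15],[0,0,0]],[0,[0,0,-0.15],[0,0,0]],[0,[0,0,-0.1],[0,0,0]],[0,[0,0,0],[0,0,0]]]}}

```text
clock: 20.98
position: [627.2, 104.5, 116.9]
ee_rot: [3.041, 0.789, 0.001]
force: [-4.0, -0.7, 6.8]
gripper_width: 12.6
grip_force: 60.8
```

{"name": "apply_moves", "arguments": {"deltas": [[0,[0,0,-0.1],[0,0,0]],[0,[0,0,-0.1],[0,0,0]],[0,[0,0,0],[0,0,0]]]}}

```text
clock: 21.35
position: [627.2, 104.5, 116.3]
ee_rot: [3.04, 0.789, 0.002]
force: [-3.7, -1.2, 13.1]
gripper_width: 12.9
grip_force: 61.5
```

{"name": "apply_moves", "arguments": {"deltas": [[0,[0,0,-0.1],[0,0,0]],[0,[0,0,0],[0,0,0]],[0,[0,0,0],[0,0,0]],[0,[0,0,0],[0,0,0]]]}}

```text
clock: 21.85
position: [627.3, 104.6, 116.3]
ee_rot: [3.04, 0.788, 0.003]
force: [-6.3, -1.8, 16.5]
gripper_width: 12.8
grip_force: 62.0
```

```bash
python3 - <<'E'
from h import *
c=read_camera("wrist");s=telemetry.read_state();print(s["position"],s["force"],s["wrist_torque"])
H=hsv(c);red=((H[...,0]<6)|(H[...,0]>174))&(H[...,1]>150);blue=(H[...,0]>100)&(H[...,0]<130)&(H[...,1]>120)
# box-top +y edge: red pixels projected to z=81.5, near the +x side
for n,m in(("red",red),("blue",blue)):
    for z in (81.5,94.5):
        P=pl(c,np.argwhere(m)[:,::-1],z);q=P[(P[:,0]>640)&(P[:,0]<650)];print(n,z,len(q),np.percentile(q[:,1],[1,50,99]).round(1) if len(q) else "")
E
```

```text
[627.26591928 104.55318988 116.24281167] [-5.83187139 -0.45348078 16.76881222] [-0.37343395  1.42215733  0.00555547]
red 81.5 457 [ 66.3 138.1 144. ]
red 94.5 485 [ 71.8 138.3 143.9]
blue 81.5 363 [145.4 150.1 154.7]
blue 94.5 383 [145.3 149.5 153.8]
```

```bash
python3 -c "
from plant import ctrl
print(ctrl.hand_in())"
```

```text
the job is handed in; nothing more can be done
None
```

I handed the job in at about 22 s, with the box against the bay stop and the cap gripped and pressed on the D-spindle down to the collar's hard stop at about 16.5 N; no verdict came back.

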